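# Charge a feeder pot and snap its lid shut

### The job

Pick up the pouring cup, tip all six clay pellets from it into the round feeder pot and stand the empty cup upright on the bench again. Then set the lid on the pot's centre stud and press it down until it clicks, and keep pressing so that the rubber seal stays squeezed: finish while still pressing the lid down, without letting go. Leave the vial, the sample cup and the wooden dibber where they are.

Things in the scene. Friction and masses are not known exactly. Their poses are not given: they have to be found in the camera images.
- cup: white pouring cup, a loose trough: 140 long (its x) x 52 wide (its y) x 28 mm high, walls 3 mm, 90 g. The long cheeks are upright, flat, 52 mm apart outside: grip across them. Both ends slope gently up and out, 32 degrees from level, from a flat floor 50 mm long, to lips at x = +-70, z = 28 mm; pellets roll out over a lip when tipped beyond about 40 degrees. Origin: centre of the underside, z up
- pellet0: one of six identical round terracotta clay pellets, 15 mm diameter, 12 g, lying loose in the cup; origin at its centre
- pellet1: one of six identical round terracotta clay pellets, 15 mm diameter, 12 g, lying loose in the cup; origin at its centre
- pellet2: one of six identical round terracotta clay pellets, 15 mm diameter, 12 g, lying loose in the cup; origin at its centre
- pellet3: one of six identical round terracotta clay pellets, 15 mm diameter, 12 g, lying loose in the cup; origin at its centre
- pellet4: one of six identical round terracotta clay pellets, 15 mm diameter, 12 g, lying loose in the cup; origin at its centre
- pellet5: one of six identical round terracotta clay pellets, 15 mm diameter, 12 g, lying loose in the cup; origin at its centre
- pot: feeder pot, fixed: round white open pot 96 mm across with a black rubber seal ring on its rim (ring top at z = 62 mm, clear opening 76 mm), on a grey plate 112 x 112 x 6 mm. Origin: centre of the plate's underside, on the bench; z up. A stud stands in its middle; the pellets go in the ring-shaped space round the stud
- pot_seat (a point): point on the pot's axis level with the top of the unsqueezed seal, 62 mm over the bench; the lid's underside is level with it when the lid is snapped on but not pressed. Coming down, the lid meets the stud's balls about 11 mm above this point, needs about 8 to 10 N at 8 mm, snaps past them at 5 to 6 mm (click: the force drops, the balls even draw it down) and then meets the seal
- stud_top (a point): tip of the stud on the pot's axis, 78 mm over the bench. The stud is a pillar 18 mm thick up to 46 mm, then a steel pin 10 mm thick with a round tip; four spring-loaded steel balls stick out of the pin 7.5 mm below the tip, 20 mm across in all
- lid: white round snap lid lying loose on the bench, underside down: disc 96 mm diameter, 5 mm thick, 60 g, with a round hub in the middle, 32 mm diameter, its top 30 mm above the underside: grip the hub from above. The hub is hollow; its mouth in the underside is 14 to 15 mm wide with a rounded lip 6 mm thick, which snaps over the stud. Origin: centre of the underside; z up
- lid_hub_top (a point): centre of the top of the lid's hub, 30 mm above the lid's underside
- seal (a joint): how far the soft rubber seal ring is squeezed down, m: 0 free, 0.005 at its stop; it pushes back with 4 N per mm. Squeezed only by pressing on the lid
- vial: small bottle with a screw cap, 25 mm diameter, 64 mm high, standing; bystander; origin at the centre of its underside
- sample_cup: small round tub with a flat lid, 54 mm diameter, 28 mm high; bystander; origin at the centre of its underside
- dibber: wooden planting dibber lying on the bench, 138 mm long, 28 mm thick; bystander; origin at the centre of its underside

How it is judged (in metres and radians):
On the way, in this order (a step that is already met when the one before it is completed fails the run):
1. the cup is held in the gripper and tipped over the pot (contact force between the fingers and cup above 0.5 N and angle between cup's own z axis and vertical above 0.35 rad and horizontal distance between cup and pot below 0.15 m and height (world z) of cup above 0.04 m), for 0.1 s.
2. all six pellets are in the pot (horizontal distance between each of pellet0, pellet1, pellet2, pellet3, pellet4, pellet5 and pot below 0.043 m and height (world z) of each of pellet0, pellet1, pellet2, pellet3, pellet4, pellet5 below 0.057 m), for 0.3 s.
3. the lid has clicked over the stud and sits level on the seal (z of lid in the frame of pot_seat below 0.0025 m and horizontal distance between lid and pot_seat below 0.003 m and angle between lid's own z axis and vertical below 0.08 rad), for 0.2 s.
At the end, for the whole second after the job is handed in: All six pellets are in the pot below its rim; the lid is snapped on (underside within 2.5 mm of the seat, 3 mm of the axis, 0.08 rad of level) and the fingers still press it, the seal squeezed over 0.8 mm (about 3 N); the cup stands upright on the bench, at rest (all of step 2 and all of step 3 and value of joint seal above 0.0008 m and contact force between the fingers and lid above 2 N and angle between cup's own z axis and vertical below 0.15 rad and height (world z) of cup below 0.006 m and linear speed of cup below 0.03 m/s); the arm keeps its last pose, push and grip.
It fails at once if the vial is pushed more than 30 mm from its place (distance of vial from where it was at the start of the episode above 0.03 m).
It fails at once if the sample cup is pushed more than 30 mm from its place (distance of sample_cup from where it was at the start of the episode above 0.03 m).
It fails at once if the dibber is pushed more than 30 mm from its place (distance of dibber from where it was at the start of the episode above 0.03 m).
It also fails if it takes over 69 s, if anything falls off the work surface, if the arm or the gripper's body presses on something with over 40 N, if the wrist force passes 120 N, or if a joint passes its speed limit or range.

### The arm

A 7-joint arm with a two-finger parallel gripper is mounted at the origin on a cart in front of the work surface, level with it; the furniture and walls round the work are solid. World frame = base frame: x ahead of the robot, y to its left, z up, the work surface at z = 0. Lengths are in m, angles in degrees, forces in N, time in s.
With the tool pointing down it reaches from about 0.425 to 0.875 m from the base axis. Payload 4.7 kg.
Tool frame: the origin (TCP) lies midway between the tips of the shut fingers; the grasp point (between the pads) lies 19 mm behind it; z points along the fingers, y is the line along which they close (so a half turn about z gives the same grasp; the last joint's range is limited). The gripper opens to 87 mm and grips with 3 to 60 N. Pads are 19 mm wide; open, the fingers measure 117 mm over their backs; the gripper's body (75 mm by 190 mm) begins 51 mm behind the grasp point.
Start: joints at [-70.926, 18.392, -4.016, 83.108, 1.295, 78.541, -3.26], TCP at [0.204, 0.617, 0.223] pointing down, gripper open.
Joint ranges: [-163.93, 163.93], [-17.29, 119.83], [-79.2, 71.16], [3.27, 140.29], [-89.18, 269.18], [5.43, 117.66], [-154.24, 154.24]. Speed limits (degrees/s): [147.25, 147.25, 180, 180, 180, 180, 180].

### API

Orientations are given as [roll, pitch, yaw] about the fixed x, y, z axes, in that order (R = Rz(yaw) Ry(pitch) Rx(roll)).
In Python, from cell import env gives the robot as it stands. The module is installed in compiled form; this text tells all that it offers.
- The arm moves only by the tool step_arm, never from a script. Its argument "rows" is a list of rows, each an object with "angular": the turn, a rotation vector about the tool's x, y, z in units of pi rad (1.0 is pi rad), a list of three; "slide": the shift along the tool's x, y, z in units of 500 mm (1.0 is 500 mm), a list of three; "jaw": the opening, from 0 (shut) to 1 (fully open). A call has 1 to 10 rows; each row shifts and turns the commanded pose from where the row before left it, along the tool's axes as they then stand; what a row does not reach is not made up. A row lasts 1/8 s, in which the tool goes at most 62.5 mm and 10.7 degrees, less where a joint would pass 70% of its speed; a pose out of reach is approached as far as the arm can. A call with a number of a shift or a turn outside -1 to 1 is refused whole. A call with a gripper value outside its range is refused whole. The fingers move at their own pace and stop on an object; "newtons" is the grip in N (left out, the last holds). Time passes only in rows, so rows that do not move let the fingers close. It gives the time, the measured TCP pose, the force, the opening and the grip force at its end, in the units of the state.
- env.get_obs(): the state, without advancing time (a new reading comes with each control period).
- env.read_camera(name): name is "scene" or "side" or "wrist"; returns the picture (480x640x3 uint8, red, green, blue); there is no depth.
- env.camera_info(name): a dict with "fx", "fy", "cx", "cy" (pixels), "R" (3x3) and "t" (3): a world point X has camera coordinates R X + t. Camera axes: x right, y down, z forward; pixel columns grow to the right and rows downward; lengths in m; the calibration is good to about 2 mm. A picture is of the moment at which its call begins: read the wrist's pose just before it. camera_info takes no time and is no camera call; for the wrist camera it gives the pose at the moment of the call.
- env.sign_off(): hands the job in; it is judged then, once.
The state is a dict: "time_s": time; "qpos": joint angles; "joint_velocities": joint speeds; "effort": joint torques, N m; "tool_pos": TCP position; "tool_rot": TCP orientation; "force": force on the tool from outside, world axes, zero at the start; "wrist_torque": the same for the moment, N m; "grip_width": finger opening in m; "grasp_force": force on a finger pad.
Only numpy, scipy, OpenCV 4.12 (cv2) and the standard library are available. Lean on these libraries where they do the work, as an engineer would, in place of code of your own. Each camera call takes 0.05 s, during which the arm holds its last target. There are 200 camera calls.

## Working session

There is one attempt and no reset: what is moved stays moved. The work goes in short steps, Python scripts to look and compute and a tool call to move; the robot and the scene stay as the last step left them, time stands still between calls to the robot, and variables do not carry over. Pictures are saved under pics/ and viewed, at most 10 in all, crops included, and the job is handed in when it is done.

Besides the shell and the picture viewer there is one more tool, called by a JSON object that holds its "method" and its "body", one argument or row to a line. step_arm: Moves the arm, as the interface text tells. Shifts and turns lie within -1 to 1; 1 stands for 500 mm of shift or pi rad of turn. Its arguments: {"type":"object","properties":{"rows":{"type":"array"},"newtons":{"type":"number"}},"required":["rows"]}

```bash
mkdir -p pics; python3 - <<'E'
from cell import env
import cv2,numpy as np
o=env.get_obs();print(o)
ims=[]
for n in("scene","side","wrist"):
    i=env.camera_info(n);print(n,i)
    im=env.read_camera(n)[:,:,::-1];cv2.imwrite(f"pics/{n}0.png",im)
E
```

```text
{'time_s': 0.0, 'qpos': array([-70.92594323,  18.44102651,  -4.01578143,  83.17489925,
         1.2958414 ,  78.5427224 ,  -3.26242686]), 'joint_velocities': array([ 0.14171206,  0.01357155,  0.02478558, -0.01631574,  0.07053347,
        0.03879161,  0.03243948]), 'effort': array([-5.91866155e-04, -4.91303337e+01, -4.03946433e-01, -3.12530279e+01,
       -6.37592515e-02,  4.38487914e-02,  1.87615096e-04]), 'tool_pos': array([0.20360459, 0.61669072, 0.22143931]), 'tool_rot': array([-1.79886647e+02,  6.59411541e-03,  1.61733678e+02]), 'force': array([0.46539487, 0.59581791, 0.26289688]), 'wrist_torque': array([0.02134661, 0.05785311, 0.0202456 ]), 'grasp_force': 0.0, 'grip_width': 0.08709477360136969}
scene {'fx': 440.15531274670167, 'fy': 440.15531274670167, 'cx': 316.129228836252, 'cy': 243.1935514779223, 'R': array([[-0.59944674, -0.80037087, -0.00837116],
       [-0.45399759,  0.34860281, -0.81997699],
       [ 0.65920391, -0.48773204, -0.57233527]]), 't': array([0.35946941, 0.29825214, 0.62898002])}
side {'fx': 476.00397146880186, 'fy': 476.00397146880186, 'cx': 326.0070766902947, 'cy': 242.24729688432063, 'R': array([[ 0.87176103, -0.48975493, -0.01314624],
       [-0.23123991, -0.38765338, -0.89233007],
       [ 0.43192687,  0.78093852, -0.45119199]]), 't': array([-0.50320994,  0.2059713 ,  0.72952723])}
wrist {'fx': 334.1983511670898, 'fy': 334.1983511670898, 'cx': 317.66422739920506, 'cy': 239.69256826712277, 'R': array([[ 0.31297158,  0.94975934, -0.00244526],
       [ 0.90781792, -0.29839208,  0.29466725],
       [ 0.27913333, -0.09444232, -0.95559679]]), 't': array([-0.64671282, -0.03563995,  0.39223782])}
```

View pics/scene0.png

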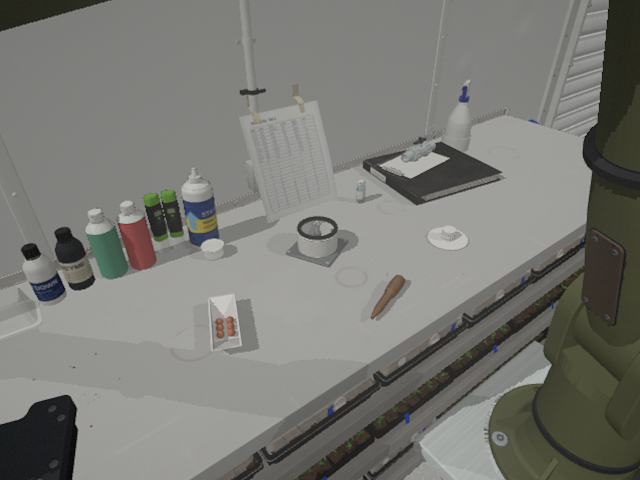

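View pics/side0.png

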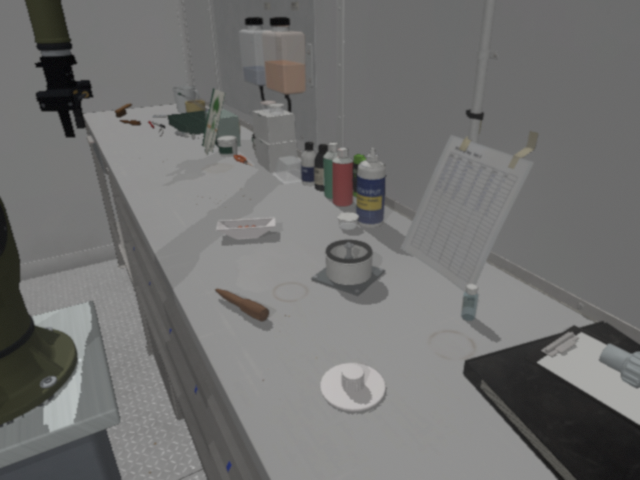

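The scene view shows the cup at about (225,322), pot (318,237), lid (448,237), dibber (390,297), sample cup (212,250) and vial (361,190). In the side view the cup is at (248,228), the pot at (349,262) and the lid at (353,386).

```bash
cat > h.py <<'E'
import numpy as np,cv2
from cell import env
def ray(i,p):
    d=i["R"].T@np.array([(p[0]-i["cx"])/i["fx"],(p[1]-i["cy"])/i["fy"],1.]);return -i["R"].T@i["t"],d
def plane(i,p,z):
    c,d=ray(i,p);return c+d*(z-c[2])/d[2]
def tri(obs):
    A=np.zeros((3,3));b=np.zeros(3)
    for i,p in obs:
        c,d=ray(i,p);d=d/np.linalg.norm(d);P=np.eye(3)-np.outer(d,d);A+=P;b+=P@c
    X=np.linalg.solve(A,b);return X
def proj(i,X):
    c=i["R"]@X+i["t"];return np.array([i["fx"]*c[0]/c[2]+i["cx"],i["fy"]*c[1]/c[2]+i["cy"]])
E
python3 - <<'E'
from h import *
s,d=env.camera_info("scene"),env.camera_info("side")
for n,a,b in(("cup",(225,322),(248,228)),("pot ring",(318,226),(349,250)),("hub top",(449,231),(353,370)),("dibtip",(375,316),(218,292)),("dibend",(399,281),(262,312)),("vial cap",(362,182),(472,289)),("scup",(212,245),(348,217))):
    X=tri([(s,a),(d,b)]);print(n,X.round(3),np.hypot(X[0],X[1]).round(3),(proj(s,X)-a).round(1),(proj(d,X)-b).round(1))
for p in((209,298),(235,296),(211,349),(241,346)):print("cup corner",plane(s,p,.028).round(3))
E
```

```text
cup [0.515 0.277 0.016] 0.584 [0. 0.] [ 0. -0.]
pot ring [ 0.619 -0.02   0.061] 0.62 [-0.1 -0.2] [-0.2  0.3]
hub top [ 0.457 -0.289  0.027] 0.541 [-1.  -1.3] [-1.7  2.1]
dibtip [0.361 0.039 0.012] 0.363 [-0.5 -0.6] [-0.6  0.6]
dibend [ 0.406 -0.07   0.015] 0.412 [-0.8 -1. ] [-1.   1.1]
vial cap [ 0.726 -0.25   0.06 ] 0.768 [-0.2 -0.4] [-0.4  0.7]
scup [0.747 0.189 0.026] 0.771 [-0. -0.] [-0.  0.]
cup corner [0.581 0.275 0.028]
cup corner [0.556 0.232 0.028]
cup corner [0.46  0.33  0.028]
cup corner [0.435 0.286 0.028]
```

{"method": "step_arm", "body": {
  "rows": [
    {"angular": [0,0,0.003],"slide": [-0.079,-0.045,0],"jaw": 1},
    {"angular": [0,0,0.003],"slide": [-0.079,-0.045,0],"jaw": 1},
    {"angular": [0,0,0.003],"slide": [-0.079,-0.045,0],"jaw": 1},
    {"angular": [0,0,0.003],"slide": [-0.079,-0.045,0],"jaw": 1},
    {"angular": [0,0,0.003],"slide": [-0.079,-0.045,0],"jaw": 1},
    {"angular": [0,0,0.003],"slide": [-0.079,-0.045,0],"jaw": 1},
    {"angular": [0,0,0.003],"slide": [-0.079,-0.045,0],"jaw": 1},
    {"angular": [0,0,0.003],"slide": [-0.079,-0.045,0],"jaw": 1},
    {"angular": [0,0,0.003],"slide": [-0.079,-0.045,0],"jaw": 1},
    {"angular": [0,0,0.003],"slide": [-0.075,-0.045,0],"jaw": 1}
  ]
}}

```text
time_s: 1.4
tool_pos: [0.4925, 0.2667, 0.2224]
tool_rot: [-180.0, -0.0, 156.3]
force: [0.7, 1.0, -0.1]
grip_width: 0.0867
grasp_force: 0.0
```

```bash
python3 - <<'E'
from h import *
o=env.get_obs();print(o["tool_pos"],o["tool_rot"],o["qpos"].round(1),o["time_s"])
i=env.camera_info("wrist");np.save("w1.npy",i,allow_pickle=True)
im=env.read_camera("wrist")[:,:,::-1];cv2.imwrite("pics/w1.png",im)
E
```

```text
[0.49251942 0.26665839 0.2223677 ] [-1.79993549e+02 -2.51607937e-03  1.56304897e+02] [-43.2   7.3  13.2  96.7  -1.7  76.2  36.6] 1.4
```

View pics/w1.png

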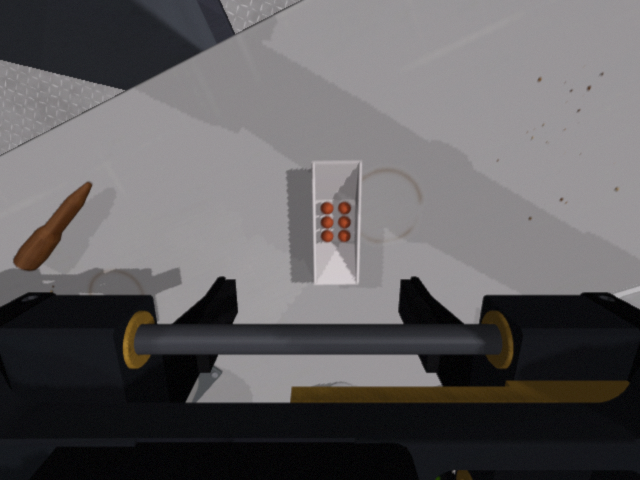

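The wrist view shows the cup's lip corners at (313,161), (361,161), (315,284) and (358,284), with six pellets inside. The cup is nearly aligned with the fingers.

```bash
python3 - <<'E'
from h import *
w=np.load("w1.npy",allow_pickle=True).item();s=env.camera_info("scene")
P=[plane(w,p,.028) for p in((313,161),(361,161),(315,284),(358,284))]
print(np.round(P,4)); c=np.mean(P,0);a=(P[2]+P[3]-P[0]-P[1])/2;print("centre",c.round(4),"len",np.linalg.norm(a),"az",np.degrees(np.arctan2(a[1],a[0])))
print("widths",np.linalg.norm(P[0]-P[1]),np.linalg.norm(P[2]-P[3]))
for p in P: print(proj(s,p).round(1),end=' ')
sc=[(211,349),(241,346),(209,298),(235,296)]
wp=[(313,161),(361,161),(315,284),(358,284)]
for a in wp:
    q=min(sc,key=lambda k:np.hypot(*(proj(s,plane(w,a,.028))-k)));print(tri([(w,a),(s,q)]).round(4))
# pot axis: seal ring dark, from scene and side
d=env.camera_info("side")
for n,i,c0 in(("scene",s,(318,228)),("side",d,(349,252))):
    g=cv2.imread(f"pics/{n}0.png",0);x,y=c0;r=g[y-30:y+30,x-35:x+35]
    m=(r<60).astype(np.uint8);k,l,st,ce=cv2.connectedComponentsWithStats(m);j=1+np.argmax(st[1:,4])
    cs,_=cv2.findContours((l==j).astype(np.uint8),cv2.RETR_EXTERNAL,cv2.CHAIN_APPROX_NONE)
    h=cv2.convexHull(max(cs,key=len));e=cv2.fitEllipse(h);print(n,st[j],e, np.array(e[0])+(x-35,y-30), plane(i,np.array(e[0])+(x-35,y-30),.060).round(4))
# placard and others at z=0
for p in((265,218),(335,203)):print("placard",plane(s,p,0).round(3))
E
```

```text
[[0.437  0.283  0.028 ]
 [0.457  0.3288 0.028 ]
 [0.5656 0.2286 0.028 ]
 [0.5857 0.2744 0.028 ]]
centre [0.5113 0.2787 0.028 ] len 0.13968827619407306 az -22.93105506916127
widths 0.04995839028688634 0.05004788985881076
[241.6 344.5] [212.3 349.7] [234.2 292.6] [208.6 296.6] [0.4374 0.2835 0.0243]
[0.4572 0.3295 0.0302]
[0.5718 0.2255 0.013 ]
[0.5882 0.2736 0.0222]
scene [15 19 20 21 74] ((28.37546730041504, 29.08998680114746), (19.93142318725586, 28.08917236328125), 80.74996185302734) [311.3754673 227.0899868] [ 0.6252 -0.0061  0.06  ]
side [15 33 32  7 50] ((31.15982437133789, 34.19438934326172), (9.935003280639648, 31.491531372070312), 95.78657531738281) [345.15982437 256.19438934] [ 0.6011 -0.0359  0.06  ]
placard [0.811 0.01  0.   ]
placard [ 0.76  -0.185  0.   ]
```

```bash
cat >> h.py <<'E'
from scipy.spatial.transform import Rotation as Ro
def go(pos,rpy=None,n=1):
    """straight move from the measured pose: world dpos -> tool slide units; turn first none"""
    o=env.get_obs();R=Ro.from_euler("xyz",o["tool_rot"],degrees=True)
    T=Ro.from_euler("xyz",rpy,degrees=True) if rpy is not None else R
    s=R.inv().apply(np.array(pos)-o["tool_pos"])/.5;a=(R.inv()*T).as_rotvec()/np.pi
    print("slide",s.round(4),"angular",a.round(4),"per row",(s/n).round(4),(a/n).round(4))
E
python3 -c "
from h import *
go((.5113,.2787,.005),(180,0,157.1))"
```

```text
slide [-0.0089  0.0482  0.4349] angular [-0.0009  0.0014 -0.0073] per row [-0.0089  0.0482  0.4349] [-0.0009  0.0014 -0.0073]
```

{"method": "step_arm", "body": {
  "rows": [
    {"angular": [0,0,-0.006],"slide": [-0.009,0.048,0.05],"jaw": 1},
    {"angular": [0,0,0],"slide": [0,0,0.09],"jaw": 1},
    {"angular": [0,0,0],"slide": [0,0,0.09],"jaw": 1},
    {"angular": [0,0,0],"slide": [0,0,0.08],"jaw": 1},
    {"angular": [0,0,0],"slide": [0,0,0.05],"jaw": 1},
    {"angular": [0,0,0],"slide": [0,0,0.03],"jaw": 1},
    {"angular": [0,0,0],"slide": [0,0,0],"jaw": 1}
  ]
}}

```text
time_s: 2.33
tool_pos: [0.5049, 0.288, 0.0267]
tool_rot: [-179.9, -0.1, 157.4]
force: [0.2, 0.1, 0.6]
grip_width: 0.087
grasp_force: 0.0
```

```bash
python3 -c "
from h import *
go((.5113,.2787,.005),(180,0,157.1))"
```

```text
slide [-0.019  -0.0122  0.0434] angular [-0.0005 -0.0003  0.0018] per row [-0.019  -0.0122  0.0434] [-0.0005 -0.0003  0.0018]
```

```bash
python3 -c "
from h import *
for k in range(2):
  o=env.get_obs();print(o['tool_pos'],o['tool_rot'],o['joint_velocities'].round(2))"
```

```text
[0.50488731 0.28798615 0.02670767] [-1.79906613e+02 -5.87763409e-02  1.57419838e+02] [-0.04 -1.53  0.21 -1.58  0.15  0.46 -0.07]
[0.50488731 0.28798615 0.02670767] [-1.79906613e+02 -5.87763409e-02  1.57419838e+02] [-0.04 -1.53  0.21 -1.58  0.15  0.46 -0.07]
```

{"method": "step_arm", "body": {
  "rows": [
    {"angular": [0,0,0],"slide": [-0.019,-0.012,0],"jaw": 1},
    {"angular": [0,0,0],"slide": [0,0,0.02],"jaw": 1},
    {"angular": [0,0,0],"slide": [0,0,0.02],"jaw": 1},
    {"angular": [0,0,0],"slide": [0,0,0],"jaw": 1}
  ]
}}

```text
time_s: 2.82
tool_pos: [0.511, 0.2788, 0.0064]
tool_rot: [-179.9, -0.1, 157.4]
force: [0.7, -0.5, -0.2]
grip_width: 0.0871
grasp_force: 0.0
```

```bash
python3 -c "
from h import *
go((.5113,.2787,.005),(180,0,157.1))
o=env.get_obs();print(o['tool_pos'],o['tool_rot'],o['joint_velocities'].round(2))"
```

```text
slide [-0.0006  0.0001  0.0028] angular [-0.0005 -0.0005  0.0018] per row [-0.0006  0.0001  0.0028] [-0.0005 -0.0005  0.0018]
[0.51102326 0.27878593 0.00641532] [-1.79905967e+02 -8.13324968e-02  1.57425839e+02] [-0.2  -0.62  0.07 -0.71  0.25  0.26  0.06]
```

{"method": "step_arm", "body": {
  "newtons": 25,
  "rows": [
    {"angular": [0,0,0],"slide": [0,0,0],"jaw": 0.4},
    {"angular": [0,0,0],"slide": [0,0,0],"jaw": 0.4},
    {"angular": [0,0,0],"slide": [0,0,0],"jaw": 0.4},
    {"angular": [0,0,0],"slide": [0,0,0],"jaw": 0.4},
    {"angular": [0,0,0],"slide": [0,0,0],"jaw": 0.4}
  ]
}}

```text
time_s: 3.45
tool_pos: [0.5122, 0.2794, 0.0077]
tool_rot: [180.0, 0.0, 157.4]
force: [0.5, -0.5, 0.5]
grip_width: 0.0518
grasp_force: 25.0
```

{"method": "step_arm", "body": {
  "rows": [
    {"angular": [0,0,0],"slide": [0,0,-0.02],"jaw": 0.4},
    {"angular": [0,0,0.015],"slide": [0,0,-0.03],"jaw": 0.4},
    {"angular": [0,0,0.032],"slide": [0,0,-0.03],"jaw": 0.4},
    {"angular": [0,0,0.04],"slide": [0,0,-0.03],"jaw": 0.4},
    {"angular": [0,0,0.05],"slide": [0,0,-0.03],"jaw": 0.4},
    {"angular": [0,0,0.05],"slide": [0,0,-0.03],"jaw": 0.4},
    {"angular": [0,0,0.05],"slide": [0,0,-0.03],"jaw": 0.4},
    {"angular": [0,0,0.05],"slide": [0,0,-0.03],"jaw": 0.4},
    {"angular": [0,0,0.05],"slide": [0,0,-0.01],"jaw": 0.4},
    {"angular": [0,0,0.037],"slide": [0,0,0],"jaw": 0.4}
  ]
}}

```text
time_s: 4.7
tool_pos: [0.5122, 0.2792, 0.1287]
tool_rot: [179.9, -0.0, 89.9]
force: [0.2, -1.0, -1.3]
grip_width: 0.0518
grasp_force: 25.0
```

{"method": "step_arm", "body": {
  "rows": [
    {"angular": [0,0,0],"slide": [-0.02,0.01,0],"jaw": 0.4},
    {"angular": [0,0,0],"slide": [-0.04,0.02,0],"jaw": 0.4},
    {"angular": [0,0,0],"slide": [-0.06,0.03,0],"jaw": 0.4},
    {"angular": [0,0,0],"slide": [-0.08,0.04,0],"jaw": 0.4},
    {"angular": [0,0,0],"slide": [-0.08,0.04,0],"jaw": 0.4},
    {"angular": [0,0,0],"slide": [-0.06,0.03,0],"jaw": 0.4},
    {"angular": [0,0,0],"slide": [-0.04,0.02,0],"jaw": 0.4},
    {"angular": [0,0,0],"slide": [-0.02,0.01,0],"jaw": 0.4},
    {"angular": [0,0,0],"slide": [-0.01,0.01,0],"jaw": 0.4},
    {"angular": [0,0,0],"slide": [0,0,0],"jaw": 0.4}
  ]
}}

```text
time_s: 5.95
tool_pos: [0.6174, 0.0747, 0.1275]
tool_rot: [-180.0, -0.0, 90.1]
force: [0.2, -0.0, -1.7]
grip_width: 0.052
grasp_force: 25.0
```

```bash
python3 -c "
from h import *
go((.618,.068,.09),(180,0,90))
o=env.get_obs();print(o['tool_pos'],o['tool_rot'],o['qpos'].round(1))
cv2.imwrite('pics/s2.png',cv2.resize(env.read_camera('side')[150:330,230:470,::-1],None,fx=3,fy=3,interpolation=2))"
```

```text
slide [-0.0134  0.0012  0.075 ] angular [-0.     -0.0001  0.0008] per row [-0.0134  0.0012  0.075 ] [-0.     -0.0001  0.0008]
[0.61740859 0.07466697 0.12749946] [-1.79991832e+02 -1.46634173e-02  9.01453210e+01] [-33.   19.9  29.2  95.1 -10.3  67.7  -1.2]
```

View pics/s2.png

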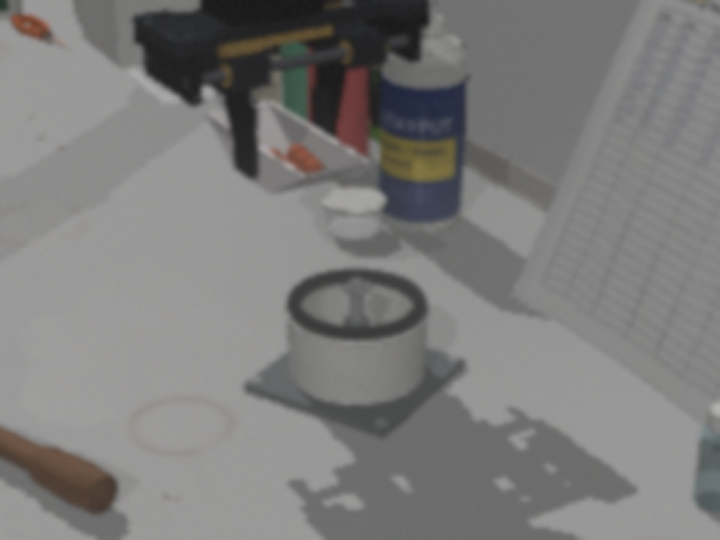

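The side crop shows the cup held level with its pellets, and the pot ring centred at crop (357,304), which is pixel (349,251.3). The stud tip is at (349,244).

```bash
python3 -c "
from h import *
d=env.camera_info('side');s=env.camera_info('scene')
print(plane(d,(349,251.3),.061),plane(d,(349,244.3),.077),plane(s,(318,226),.061))"
```

```text
[ 0.61734026 -0.02394116  0.061     ] [ 0.61690162 -0.02438643  0.077     ] [ 0.61841089 -0.02004667  0.061     ]
```

{"method": "step_arm", "body": {
  "rows": [
    {"angular": [0,0.0278,0],"slide": [0.0031,0,-0.0124],"jaw": 0.4},
    {"angular": [0,0.0278,0],"slide": [0.0031,0,-0.0124],"jaw": 0.4},
    {"angular": [0,0.0278,0],"slide": [0.0031,0,-0.0124],"jaw": 0.4},
    {"angular": [0,0.0278,0],"slide": [0.0031,0,-0.0124],"jaw": 0.4},
    {"angular": [0,0.0278,0],"slide": [0.0031,0,-0.0124],"jaw": 0.4},
    {"angular": [0,0.0278,0],"slide": [0.0031,0,-0.0124],"jaw": 0.4},
    {"angular": [0,0,0],"slide": [0,0,0],"jaw": 0.4},
    {"angular": [0,0,0],"slide": [0,0,0],"jaw": 0.4}
  ]
}}

```text
time_s: 7.0
tool_pos: [0.6172, 0.0766, 0.1655]
tool_rot: [-180.0, -30.0, 90.2]
force: [-0.5, 0.7, -1.7]
grip_width: 0.052
grasp_force: 25.0
```

```bash
cat >> h.py <<'E'
def lip():
    o=env.get_obs();R=Ro.from_euler("xyz",o["tool_rot"],degrees=True)
    p=o["tool_pos"]+R.apply([-.070,0,-.021]);print("lip",p.round(4),"tilt",np.degrees(np.arccos(-R.as_matrix()[2,2])).round(1))
    return o,R,p
E
python3 -c "
from h import *
o,R,p=lip();print(o['tool_pos'],o['tool_rot'],o['qpos'].round(1))
print('to target',(R.inv().apply(np.array([.618,-.002,.080])-p)/.5).round(4))"
```

```text
lip [0.6175 0.0055 0.1487] tilt 30.0
[0.6172023  0.07662895 0.16545612] [-179.99956725  -29.98285986   90.21332851] [-13.6  20.8  26.1  94.9 -39.4  77.   24.6]
to target [-0.0816  0.001   0.1114]
```

{"method": "step_arm", "body": {
  "rows": [
    {"angular": [0,0,0],"slide": [-0.02,0,0.025],"jaw": 0.4},
    {"angular": [0,0,0],"slide": [-0.03,0,0.04],"jaw": 0.4},
    {"angular": [0,0,0],"slide": [-0.025,0,0.03],"jaw": 0.4},
    {"angular": [0,0,0],"slide": [-0.01,0,0.0145],"jaw": 0.4},
    {"angular": [0,0.0139,0],"slide": [0.0015,0,-0.0062],"jaw": 0.4},
    {"angular": [0,0.0139,0],"slide": [0.0015,0,-0.0062],"jaw": 0.4},
    {"angular": [0,0.0139,0],"slide": [0.0015,0,-0.0062],"jaw": 0.4},
    {"angular": [0,0,0],"slide": [0,0,0],"jaw": 0.4}
  ]
}}

```text
time_s: 8.0
tool_pos: [0.6177, 0.0607, 0.1058]
tool_rot: [-180.0, -37.5, 89.9]
force: [0.5, 1.0, -1.8]
grip_width: 0.0512
grasp_force: 25.0
```

```bash
python3 -c "
from h import *
o,R,p=lip();print(o['force'])
cv2.imwrite('pics/s3.png',cv2.resize(env.read_camera('side')[150:330,230:470,::-1],None,fx=3,fy=3,interpolation=2))"
```

```text
lip [ 0.6176 -0.0076  0.0798] tilt 37.5
[ 0.468068    0.98664162 -1.81469587]
```

View pics/s3.png

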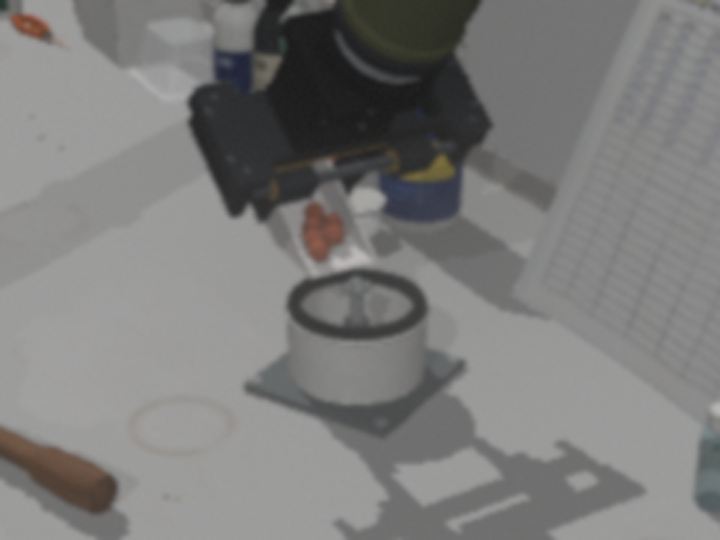

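The crop shows the pellets sliding toward the lip, whose centre is at about crop (345,269), which is pixel (345,239.7). I'll check that against the kinematics.

```bash
python3 -c "
from h import *
d=env.camera_info('side')
o,R,p=lip();print(plane(d,(345,239.7),.08),proj(d,p), (proj(d,p)-(230,150))*3)"
```

```text
lip [ 0.6177 -0.0067  0.0799] tilt 37.5
[ 0.61757957 -0.00804699  0.08      ] [344.67624736 239.46022768] [344.02874207 268.38068305]
```

{"method": "step_arm", "body": {
  "rows": [
    {"angular": [0,0.0083,0],"slide": [0.001,0,-0.0037],"jaw": 0.4},
    {"angular": [0,0.0083,0],"slide": [0.001,0,-0.0037],"jaw": 0.4},
    {"angular": [0,0.0083,0],"slide": [0.001,0,-0.0037],"jaw": 0.4},
    {"angular": [0,0.0083,0],"slide": [0.001,0,-0.0037],"jaw": 0.4},
    {"angular": [0,0.0083,0],"slide": [0.001,0,-0.0037],"jaw": 0.4},
    {"angular": [0,0.0083,0],"slide": [0.001,0,-0.0037],"jaw": 0.4},
    {"angular": [0,0.0083,0],"slide": [0.001,0,-0.0037],"jaw": 0.4},
    {"angular": [0,0.0083,0],"slide": [0.001,0,-0.0037],"jaw": 0.4},
    {"angular": [0,0.0083,0],"slide": [0.001,0,-0.0037],"jaw": 0.4},
    {"angular": [0,0.0083,0],"slide": [0.001,0,-0.0037],"jaw": 0.4}
  ]
}}

```text
time_s: 9.3
tool_pos: [0.6174, 0.0534, 0.1226]
tool_rot: [180.0, -52.6, 90.1]
force: [-0.3, 0.5, -1.4]
grip_width: 0.052
grasp_force: 25.0
```

{"method": "step_arm", "body": {
  "rows": [
    {"angular": [0,0.0278,0],"slide": [0.0031,0,-0.0124],"jaw": 0.4},
    {"angular": [0,0.0278,0],"slide": [0.0031,0,-0.0124],"jaw": 0.4},
    {"angular": [0,0,0],"slide": [0,0,0],"jaw": 0.4},
    {"angular": [0,0,0],"slide": [0,0,0],"jaw": 0.4}
  ]
}}

```text
time_s: 9.8
tool_pos: [0.6176, 0.0455, 0.1324]
tool_rot: [179.9, -62.5, 90.2]
force: [-0.5, -0.5, -0.3]
grip_width: 0.0518
grasp_force: 25.0
```

```bash
python3 -c "
from h import *
o,R,p=lip();print(o['force'],o['time_s'],o['qpos'].round(1))
a=cv2.resize(env.read_camera('side')[180:310,260:440,::-1],None,fx=3,fy=3,interpolation=2)
b=cv2.resize(env.read_camera('scene')[180:290,250:390,::-1],None,fx=3,fy=3,interpolation=2)
c=np.zeros((390,800,3),np.uint8);c[:,:400]=a[:,70:470];c[:330,400:]=b[:,10:410]
cv2.imwrite('pics/s4.png',c)"
```

```text
lip [ 0.6178 -0.0055  0.0801] tilt 62.5
[-0.45909202 -0.50252052 -0.30205965] 9.8 [  8.1  37.9  18.9  92.8 -63.3  95.   48.4]
```

View pics/s4.png

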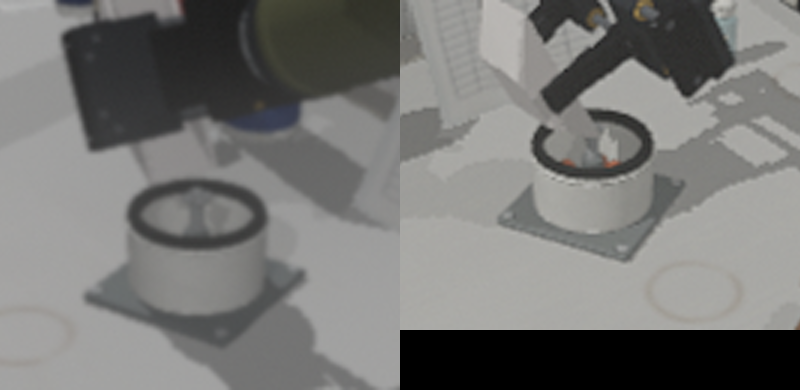

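The scene crop shows pellets lying in the pot round the stud. The wrist force has dropped by about the pellets' weight. Next I lift the cup and level it.

{"method": "step_arm", "body": {
  "rows": [
    {"angular": [0,0,0],"slide": [0.036,0,0.004],"jaw": 0.4},
    {"angular": [0,0,0],"slide": [0.036,0,0.004],"jaw": 0.4},
    {"angular": [0,-0.0434,0],"slide": [0.036,0,0.004],"jaw": 0.4},
    {"angular": [0,-0.0434,0],"slide": [0.036,0,0.004],"jaw": 0.4},
    {"angular": [0,-0.0434,0],"slide": [0,0,0],"jaw": 0.4},
    {"angular": [0,-0.0434,0],"slide": [0,0,0],"jaw": 0.4},
    {"angular": [0,-0.0434,0],"slide": [0,0,0],"jaw": 0.4},
    {"angular": [0,-0.0434,0],"slide": [0,0,0],"jaw": 0.4},
    {"angular": [0,-0.0434,0],"slide": [0,0,0],"jaw": 0.4},
    {"angular": [0,-0.0434,0],"slide": [0,0,0],"jaw": 0.4}
  ]
}}

```text
time_s: 11.15
tool_pos: [0.6172, 0.089, 0.1934]
tool_rot: [179.8, 0.1, 90.1]
force: [0.1, 0.2, -1.3]
grip_width: 0.0517
grasp_force: 25.0
```

{"method": "step_arm", "body": {
  "rows": [
    {"angular": [0,0,0],"slide": [0.03,-0.03,0.03],"jaw": 0.4},
    {"angular": [0,0,0],"slide": [0.05,-0.05,0.05],"jaw": 0.4},
    {"angular": [0,0,0],"slide": [0.06,-0.05,0.06],"jaw": 0.4},
    {"angular": [0,0,0],"slide": [0.03,-0.04,0.06],"jaw": 0.4},
    {"angular": [0,0,0],"slide": [0.01,-0.01,0.04],"jaw": 0.4},
    {"angular": [0,0,0],"slide": [0,0,0],"jaw": 0.4},
    {"angular": [0,0,0],"slide": [0,0,0],"jaw": 0.4}
  ]
}}

```text
time_s: 12.02
tool_pos: [0.5282, 0.1777, 0.0726]
tool_rot: [179.9, -0.1, 90.1]
force: [-0.4, -0.5, -0.3]
grip_width: 0.052
grasp_force: 25.0
```

```bash
cat >> h.py <<'E'
def red(im):
    h=cv2.cvtColor(im,cv2.COLOR_RGB2HSV);m=((h[...,0]<12)&(h[...,1]>110)&(h[...,2]>60)).astype(np.uint8)
    k,l,st,ce=cv2.connectedComponentsWithStats(m);return [(st[j,4],ce[j].round(0)) for j in range(1,k) if st[j,4]>5]
E
python3 -c "
from h import *
o=env.get_obs();print(o['tool_pos'],o['tool_rot'],o['force'])
im=env.read_camera('wrist');print(red(im));print('scene',red(env.read_camera('scene')));go((.52,.17,.0075),(180,0,90))"
```

```text
[0.52820344 0.17766339 0.07261052] [ 1.79860012e+02 -7.16743218e-02  9.00740933e+01] [-0.39230151 -0.53146307 -0.34936165]
[]
scene [(np.int32(1125), array([137., 243.])), (np.int32(6), array([323., 234.]))]
slide [-0.0146 -0.0174  0.1299] angular [ 0.0008 -0.0003  0.0002] per row [-0.0146 -0.0174  0.1299] [ 0.0008 -0.0003  0.0002]
```

{"method": "step_arm", "body": {
  "rows": [
    {"angular": [0,0,0],"slide": [0,0,0.04],"jaw": 0.4},
    {"angular": [0,0,0],"slide": [0,0,0.04],"jaw": 0.4},
    {"angular": [0,0,0],"slide": [0,0,0.03],"jaw": 0.4},
    {"angular": [0,0,0],"slide": [0,0,0.012],"jaw": 0.4},
    {"angular": [0,0,0],"slide": [0,0,0.006],"jaw": 0.4},
    {"angular": [0,0,0],"slide": [0,0,0],"jaw": 0.4},
    {"angular": [0,0,0],"slide": [0,0,0],"jaw": 0.4}
  ]
}}

```text
time_s: 13.0
tool_pos: [0.5279, 0.1773, 0.0077]
tool_rot: [179.9, -0.0, 90.1]
force: [-0.8, -1.0, 4.1]
grip_width: 0.0522
grasp_force: 25.0
```

```bash
python3 -c "
from h import *
print(red(cv2.imread('pics/w1.png')[:,:,::-1]))
o=env.get_obs();print(o['tool_pos'],o['force'])"
```

```text
[(np.int32(109), array([327., 208.])), (np.int32(109), array([344., 208.])), (np.int32(13), array([ 70., 209.])), (np.int32(105), array([327., 222.])), (np.int32(108), array([344., 222.])), (np.int32(16), array([ 58., 227.])), (np.int32(10), array([ 54., 231.])), (np.int32(105), array([327., 236.])), (np.int32(108), array([344., 235.])), (np.int32(6), array([ 30., 237.])), (np.int32(7), array([ 28., 243.])), (np.int32(10), array([ 16., 256.]))]
[0.52788679 0.17729352 0.00773134] [-0.75963184 -0.964518    4.07461563]
```

{"method": "step_arm", "body": {
  "rows": [
    {"angular": [0,0,0],"slide": [0,0,0],"jaw": 1},
    {"angular": [0,0,0],"slide": [0,0,0],"jaw": 1},
    {"angular": [0,0,0],"slide": [0,0,0],"jaw": 1},
    {"angular": [0,0,0],"slide": [0,0,0],"jaw": 1},
    {"angular": [0,0,0],"slide": [0,0,-0.03],"jaw": 1},
    {"angular": [0,0,0],"slide": [0,0,-0.08],"jaw": 1},
    {"angular": [0,0,0],"slide": [0,0,-0.08],"jaw": 1},
    {"angular": [0,0,0],"slide": [0,0,-0.08],"jaw": 1},
    {"angular": [0,0,0],"slide": [0,0,-0.08],"jaw": 1},
    {"angular": [0,0,0],"slide": [0,0,-0.08],"jaw": 1}
  ]
}}

```text
time_s: 14.25
tool_pos: [0.5272, 0.1771, 0.2244]
tool_rot: [179.9, -0.0, 90.1]
force: [1.2, 0.0, 0.4]
grip_width: 0.0873
grasp_force: 0.0
```

{"method": "step_arm", "body": {
  "rows": [
    {"angular": [0,0,0],"slide": [-0.06,0.03,0],"jaw": 1},
    {"angular": [0,0,0],"slide": [-0.08,0.036,0],"jaw": 1},
    {"angular": [0,0,0],"slide": [-0.09,0.04,0],"jaw": 1},
    {"angular": [0,0,0],"slide": [-0.08,0.036,0],"jaw": 1},
    {"angular": [0,0,0],"slide": [-0.06,0.027,0],"jaw": 1},
    {"angular": [0,0,0],"slide": [-0.03,0.013,0],"jaw": 1},
    {"angular": [0,0,0],"slide": [0,0,0],"jaw": 1},
    {"angular": [0,0,0],"slide": [0,0,0],"jaw": 1}
  ]
}}

```text
time_s: 15.25
tool_pos: [0.6182, -0.0205, 0.222]
tool_rot: [-180.0, -0.1, 90.2]
force: [0.6, 0.2, -0.1]
grip_width: 0.087
grasp_force: 0.0
```

```bash
python3 - <<'E'
from h import *
o=env.get_obs();print(o["tool_pos"],o["tool_rot"],o["time_s"])
i=env.camera_info("wrist");np.save("w2.npy",i,allow_pickle=True)
im=env.read_camera("wrist");print(red(im));cv2.imwrite("pics/w2.png",im[:,:,::-1])
E
```

```text
[ 0.61824337 -0.02048035  0.22196755] [-1.79984294e+02 -6.11632194e-02  9.02247328e+01] 15.25
[(np.int32(9), array([ 93., 177.])), (np.int32(14), array([106., 196.])), (np.int32(122), array([350., 209.])), (np.int32(247), array([297., 221.])), (np.int32(7), array([117., 223.])), (np.int32(362), array([328., 235.])), (np.int32(8), array([115., 235.]))]
```

View pics/w2.png

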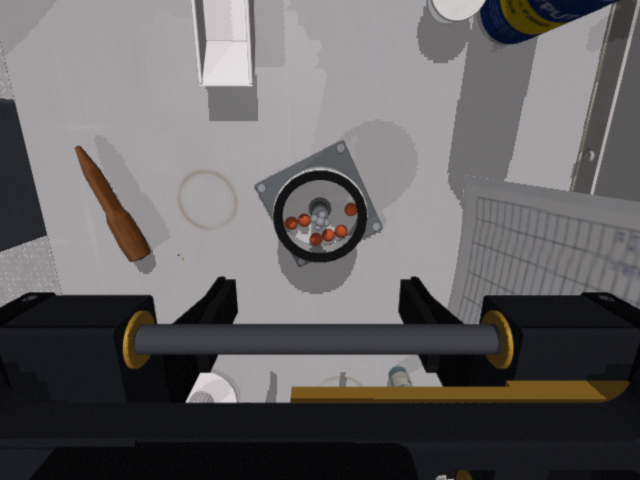

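All six pellets are in the pot: (291,223), (304,219), (316,239), (328,234), (341,230), (350,209). The ring centre is at about (320,216), the cup stands upright at (226,40), and the lid's edge shows at (211,390).

```bash
cat >> h.py <<'E'
def ring(g,c,rad=60,thr=45):
    x,y=c;r=g[y-rad:y+rad,x-rad:x+rad];m=(r<thr).astype(np.uint8)
    k,l,st,ce=cv2.connectedComponentsWithStats(m);j=1+np.argmax(st[1:,4])
    cs,h=cv2.findContours((l==j).astype(np.uint8),cv2.RETR_CCOMP,cv2.CHAIN_APPROX_NONE)
    cs=sorted(cs,key=len)[::-1][:2];out=[]
    for q in cs:
        e=cv2.fitEllipse(q);out.append((np.array(e[0])+(x-rad,y-rad),np.array(e[1])))
    return out
E
python3 - <<'E'
from h import *
w=np.load("w2.npy",allow_pickle=True).item()
g=cv2.imread("pics/w2.png",0)
for c,a in ring(g,(320,216)):
    p=plane(w,c,.062);dist=(w["R"]@p+w["t"])[2];print(c,a,"diam mm",a/w["fx"]*dist*1e3,p.round(4))
s,d=env.camera_info("scene"),env.camera_info("side")
c=ring(g,(320,216))[0][0]
print(tri([(w,c),(d,(349,251.3)),(s,(318,226))]).round(4))
# lid look pose
print("lid rough",plane(d,(353,386),.003),plane(w,(211,390),.005))
go((.457,-.289,.222))
E
```

```text
[319.78872299 216.26643753] [90.21097565 91.82306671] diam mm [89.08037462 90.67226158] [ 0.6189 -0.0162  0.062 ]
[319.67181396 216.09014511] [74.79070282 76.44486237] diam mm [73.84163829 75.47480721] [ 0.6188 -0.0161  0.062 ]
[ 0.6193 -0.0192  0.0592]
lid rough [ 0.45832879 -0.29251568  0.003     ] [ 0.47097933 -0.27535023  0.005     ]
slide [-0.5359 -0.3248 -0.0006] angular [0. 0. 0.] per row [-0.5359 -0.3248 -0.0006] [0. 0. 0.]
```

```bash
python3 - <<'E'
from h import *
s,d=env.camera_info("scene"),env.camera_info("side")
w=np.load("w2.npy",allow_pickle=True).item()
for n,i,c0 in(("scene",s,(318,226)),("side",d,(349,252))):
    g=cv2.imread(f"pics/{n}0.png",0)
    for thr in(70,80,90,100):
        try:
            for c,a in ring(g,c0,30,thr): print(n,thr,c.round(1),a.round(1),plane(i,c,.062).round(4))
        except Exception as e: print(n,thr,"err")
print(proj(s,np.array([.6188,-.0162,.062])),proj(d,np.array([.6188,-.0162,.062])))
E
```

```text
scene 70 [317.  227.6] [21.7 39. ] [ 0.6133 -0.0133  0.062 ]
scene 70 [317.  227.6] [17.4 34.3] [ 0.6131 -0.0132  0.062 ]
scene 80 [317.  227.6] [21.7 39.4] [ 0.6132 -0.0134  0.062 ]
scene 80 [317.2 227.6] [17.2 33.9] [ 0.6128 -0.0134  0.062 ]
scene 90 [317.  227.6] [22.1 39.7] [ 0.6131 -0.0131  0.062 ]
scene 90 [317.1 227.6] [16.7 33.5] [ 0.613  -0.0133  0.062 ]
scene 100 [317.  227.6] [22.6 40.1] [ 0.6131 -0.0133  0.062 ]
scene 100 [317.1 227.6] [16.  33.7] [ 0.6129 -0.0135  0.062 ]
side 70 [348.6 251.1] [20.  41.9] [ 0.6161 -0.0245  0.062 ]
side 80 [348.6 251.2] [22. 45.] [ 0.6159 -0.0246  0.062 ]
side 80 [348.6 250.7] [16.8 37.6] [ 0.6169 -0.023   0.062 ]
side 90 [348.7 251.1] [22.5 46.1] [ 0.6161 -0.0246  0.062 ]
side 90 [348.7 250.7] [15.7 36.5] [ 0.6171 -0.023   0.062 ]
side 100 [348.7 251.3] [23.3 46.7] [ 0.6159 -0.0253  0.062 ]
side 100 [348.9 250.7] [14.5 35.3] [ 0.6175 -0.0231  0.062 ]
[316.55606276 226.11281896] [347.58990211 249.13490935]
```

{"method": "step_arm", "body": {
  "rows": [
    {"angular": [0,0,0],"slide": [-0.04,-0.025,0],"jaw": 1},
    {"angular": [0,0,0],"slide": [-0.08,-0.05,0],"jaw": 1},
    {"angular": [0,0,0],"slide": [-0.09,-0.055,0],"jaw": 1},
    {"angular": [0,0,0],"slide": [-0.09,-0.055,0],"jaw": 1},
    {"angular": [0,0,0],"slide": [-0.09,-0.055,0],"jaw": 1},
    {"angular": [0,0,0],"slide": [-0.08,-0.045,0],"jaw": 1},
    {"angular": [0,0,0],"slide": [-0.05,-0.03,0],"jaw": 1},
    {"angular": [0,0,0],"slide": [-0.016,-0.01,0],"jaw": 1},
    {"angular": [0,0,0],"slide": [0,0,0],"jaw": 1},
    {"angular": [0,0,0],"slide": [0,0,0],"jaw": 1}
  ]
}}

```text
time_s: 16.55
tool_pos: [0.4574, -0.2892, 0.2218]
tool_rot: [180.0, -0.0, 90.2]
force: [-0.3, -0.2, -0.8]
grip_width: 0.0871
grasp_force: 0.0
```

```bash
python3 - <<'E'
from h import *
o=env.get_obs();print(o["tool_pos"],o["tool_rot"],o["time_s"],o["qpos"].round(1))
i=env.camera_info("wrist");np.save("w3.npy",i,allow_pickle=True)
im=env.read_camera("wrist");cv2.imwrite("pics/w3.png",im[:,:,::-1])
E
```

```text
[ 0.4573529  -0.28918905  0.22179471] [ 1.79993784e+02 -2.61934906e-02  9.02496736e+01] 16.55 [ -9.8   5.5  42.2 100.1  -3.8  75.9  33.4]
```

View pics/w3.png

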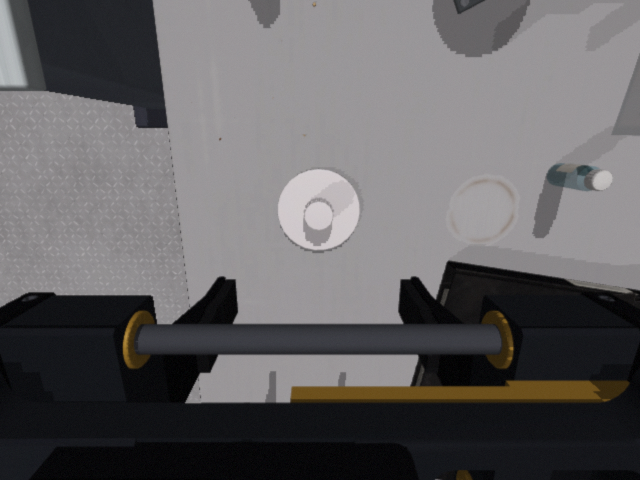

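The wrist view shows the lid disc spanning columns 277 to 360 and rows 168 to 251, with the hub top at about (318.5,214).

```bash
python3 - <<'E'
from h import *
w=np.load("w3.npy",allow_pickle=True).item()
im=cv2.imread("pics/w3.png");g=im.min(2)
c=cv2.Canny(cv2.GaussianBlur(g,(3,3),0),25,60)
def fit(c0,r0,r1):
    ys,xs=np.nonzero(c);r=np.hypot(xs-c0[0],ys-c0[1]);k=(r>r0)&(r<r1)
    P=np.c_[xs[k],ys[k]].astype(np.float32);e=cv2.fitEllipseDirect(P)
    for _ in range(3):
        q=np.hypot(*(P-np.array(e[0])).T);P=P[abs(q-np.mean(e[1])/2)<2.0];e=cv2.fitEllipseDirect(P)
    return np.array(e[0]),np.array(e[1]),len(P)
for n,c0,r0,r1,z in(("disc",(318.5,209.5),36,46,.005),("hub",(318.5,214),11,18,.030)):
    e,a,k=fit(c0,r0,r1);p=plane(w,e,z);ds=(w["R"]@p+w["t"])[2];print(n,e,a/w["fx"]*ds*1e3,k,p.round(4))
E
```

```text
disc [318.30328369 209.42790222] [93.73745258 94.08936396] 326 [ 0.4568 -0.2903  0.005 ]
hub [318.32861328 213.26399231] [32.82124454 34.34362102] 127 [ 0.4567 -0.2892  0.03  ]
```

{"method": "step_arm", "body": {
  "newtons": 50,
  "rows": [
    {"angular": [0,0,0],"slide": [-0.0016,-0.0012,0.04],"jaw": 1},
    {"angular": [0,0,0],"slide": [0,0,0.09],"jaw": 1},
    {"angular": [0,0,0],"slide": [0,0,0.1],"jaw": 1},
    {"angular": [0,0,0],"slide": [0,0,0.09],"jaw": 1},
    {"angular": [0,0,0],"slide": [0,0,0.06],"jaw": 1},
    {"angular": [0,0,0],"slide": [0,0,0.03],"jaw": 1},
    {"angular": [0,0,0],"slide": [0,0,0.015],"jaw": 1},
    {"angular": [0,0,0],"slide": [0,0,0],"jaw": 1},
    {"angular": [0,0,0],"slide": [0,0,0],"jaw": 1}
  ]
}}

```text
time_s: 17.73
tool_pos: [0.4568, -0.2921, 0.0105]
tool_rot: [179.9, 0.0, 90.1]
force: [0.5, 0.3, 1.1]
grip_width: 0.0874
grasp_force: 0.0
```

```bash
python3 -c "
from h import *
go((.4568,-.290,.0075),(180,0,90.2));print(env.get_obs()['tool_pos'],env.get_obs()['force'])"
```

```text
slide [0.0042 0.     0.006 ] angular [ 0.0006  0.0003 -0.0006] per row [0.0042 0.     0.006 ] [ 0.0006  0.0003 -0.0006]
[ 0.45679301 -0.29209738  0.01052321] [0.48513376 0.3166862  1.1457702 ]
```

{"method": "step_arm", "body": {
  "newtons": 50,
  "rows": [
    {"angular": [0,0,0],"slide": [0.004,0,0.005],"jaw": 1},
    {"angular": [0,0,0],"slide": [0,0,0],"jaw": 0.2},
    {"angular": [0,0,0],"slide": [0,0,0],"jaw": 0.2},
    {"angular": [0,0,0],"slide": [0,0,0],"jaw": 0.2},
    {"angular": [0,0,0],"slide": [0,0,0],"jaw": 0.2},
    {"angular": [0,0,0],"slide": [0,0,0],"jaw": 0.2},
    {"angular": [0,0,0],"slide": [0,0,0],"jaw": 0.2},
    {"angular": [0,0,0],"slide": [0,0,0],"jaw": 0.2}
  ]
}}

```text
time_s: 18.73
tool_pos: [0.456, -0.2897, 0.007]
tool_rot: [180.0, 0.0, 90.1]
force: [0.6, -0.0, 0.3]
grip_width: 0.031
grasp_force: 50.0
```

```bash
python3 -c "
from h import *
o=env.get_obs();print(o['tool_pos'],o['tool_rot'],o['force'])"
```

```text
[ 0.45597961 -0.28970022  0.00695093] [1.79989318e+02 1.62271149e-02 9.00949455e+01] [ 0.61440983 -0.02148084  0.29071188]
```

{"method": "step_arm", "body": {
  "rows": [
    {"angular": [0,0,0],"slide": [0,0,-0.03],"jaw": 0.2},
    {"angular": [0,0,0],"slide": [0,0,-0.06],"jaw": 0.2},
    {"angular": [0,0,0],"slide": [0.02,0.012,-0.07],"jaw": 0.2},
    {"angular": [0,0,0],"slide": [0.06,0.035,-0.05],"jaw": 0.2},
    {"angular": [0,0,0],"slide": [0.09,0.053,-0.026],"jaw": 0.2},
    {"angular": [0,0,0],"slide": [0.1,0.06,0],"jaw": 0.2},
    {"angular": [0,0,0],"slide": [0.1,0.06,0],"jaw": 0.2},
    {"angular": [0,0,0],"slide": [0.09,0.053,0],"jaw": 0.2},
    {"angular": [0,0,0],"slide": [0.06,0.035,0],"jaw": 0.2},
    {"angular": [0,0,0],"slide": [0.028,0.016,0],"jaw": 0.2}
  ]
}}

```text
time_s: 19.98
tool_pos: [0.6182, -0.013, 0.1255]
tool_rot: [180.0, 0.0, 90.3]
force: [-0.1, -0.3, -1.6]
grip_width: 0.0312
grasp_force: 50.0
```

{"method": "step_arm", "body": {
  "rows": [
    {"angular": [0,0,0],"slide": [0,0,0],"jaw": 0.2},
    {"angular": [0,0,0],"slide": [0,0,0],"jaw": 0.2}
  ]
}}

```text
time_s: 20.23
tool_pos: [0.6167, -0.018, 0.1252]
tool_rot: [-180.0, 0.1, 89.9]
force: [-0.0, 0.0, -0.8]
grip_width: 0.0311
grasp_force: 50.0
```

```bash
python3 - <<'E'
from h import *
go((.618,-.016,.125),(180,0,90.1))
o=env.get_obs();print(o["tool_pos"],o["tool_rot"],o["time_s"])
a=env.read_camera('side')[:,:,::-1];b=env.read_camera('scene')[:,:,::-1]
cv2.imwrite('pics/side5.png',a);cv2.imwrite('pics/scene5.png',b)
s,d=env.camera_info("scene"),env.camera_info("side")
print(proj(d,o["tool_pos"]-[0,0,.007]),proj(s,o["tool_pos"]-[0,0,.007]))
c=np.zeros((600,800,3),np.uint8);c[:,:400]=cv2.resize(a[170:320,300:400],None,fx=4,fy=4,interpolation=2);c[:,400:]=cv2.resize(b[140:290,270:370],None,fx=4,fy=4,interpolation=2)
cv2.imwrite('pics/c5.png',c)
E
```

```text
slide [0.004  0.0026 0.0003] angular [-0.0001  0.0004 -0.001 ] per row [0.004  0.0026 0.0003] [-0.0001  0.0004 -0.001 ]
[ 0.61668875 -0.01799871  0.12515752] [-1.79984038e+02  7.79111837e-02  8.99257495e+01] 20.225
[347.3623169  224.25856007] [317.57764569 204.93843809]
```

View pics/c5.png

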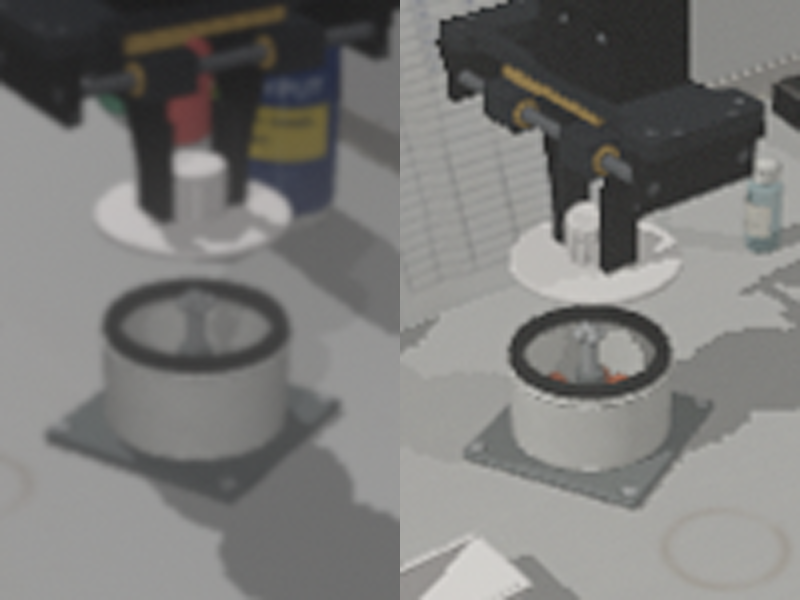

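In the side half the lid's edges are at crop columns 93 to 292 and the ring's at 103 to 291. In the scene half they are at 508 to 682 and 509 to 671. I'll measure lid against ring within the same camera so the calibration errors cancel.

```bash
cat > al.py <<'E'
from h import *
from scipy.ndimage import map_coordinates
from scipy.optimize import minimize
th=np.linspace(0,2*np.pi,240,endpoint=False)
def circ(i,x,y,z,r):
    P=np.c_[x+r*np.cos(th),y+r*np.sin(th),0*th+z];c=P@i["R"].T+i["t"];return i["fx"]*c[:,0]/c[:,2]+i["cx"],i["fy"]*c[:,1]/c[:,2]+i["cy"]
def fit(g,i,x0,y0,z,r,sign,clip=30):
    def f(p):
        a=circ(i,p[0]/1e3,p[1]/1e3,z,r+.002);b=circ(i,p[0]/1e3,p[1]/1e3,z,r-.002)
        v=map_coordinates(g,[a[1],a[0]],order=1)-map_coordinates(g,[b[1],b[0]],order=1)
        return -np.clip(sign*v,-5,clip).mean()
    best=min(((f((x0*1e3+dx,y0*1e3+dy)),dx,dy) for dx in np.arange(-10,10.1,1) for dy in np.arange(-10,10.1,1)))
    q=minimize(f,(x0*1e3+best[1],y0*1e3+best[2]),method="Nelder-Mead");return q.x.round(2),round(q.fun,2)
if __name__=="__main__":
    T=np.array([.6167,-.018,.1252])
    for n in("side","scene"):
        i=env.camera_info(n);g=cv2.GaussianBlur(cv2.imread(f"pics/{n}5.png").astype(np.float32).mean(2),(3,3),0);g0=cv2.GaussianBlur(cv2.imread(f"pics/{n}0.png").astype(np.float32).mean(2),(3,3),0)
        L=fit(g,i,T[0],T[1],T[2]-.0045,.048,-1)
        r=fit(g0,i,.618,-.018,.062,.038,-1);r2=fit(g,i,.618,-.018,.062,.038,-1)
        ro=fit(g0,i,.618,-.018,.061,.046,1)
        print(n,"lid",L,"ring in",r,r2,"out",ro,"pot in tool coords",r[0]-L[0]+T[:2]*1e3,ro[0]-L[0]+T[:2]*1e3)
    i=np.load("w2.npy",allow_pickle=True).item();g=cv2.imread("pics/w2.png").astype(np.float32).mean(2)
    print("wrist ring",fit(g,i,.618,-.018,.062,.038,-1),fit(g,i,.618,-.018,.061,.046,1))
    i=np.load("w3.npy",allow_pickle=True).item();g=cv2.imread("pics/w3.png").astype(np.float32).min(2)
    print("wrist lid",fit(g,i,.457,-.29,.005,.048,-1))
E
python3 al.py
```

```text
side lid (array([619.96, -15.73]), np.float64(-15.61)) ring in (array([617.1, -22.2]), np.float64(-12.39)) (array([617.22, -21.99]), np.float64(-13.35)) out (array([617.78, -21.77]), np.float64(-21.34)) pot in tool coords [613.84 -24.47] [614.52 -24.04]
scene lid (array([617.4 , -20.09]), np.float64(-14.84)) ring in (array([613.78, -13.9 ]), np.float64(-21.35)) (array([613.39, -13.12]), np.float64(-19.99)) out (array([615.63, -15.61]), np.float64(-29.01)) pot in tool coords [613.08 -11.81] [614.93 -13.52]
wrist ring (array([618., -17.]), np.float64(-30.0)) (array([618., -19.]), np.float64(-30.0))
wrist lid (array([ 457., -292.]), np.float64(-30.0))
```

```bash
python3 -c "
from h import *
for k in range(6):
  o=env.get_obs();print(o['tool_pos'].round(4),o['tool_rot'].round(2));env.read_camera('side')
go((.6185,-.0163,.1))"
```

```text
[ 0.6168 -0.0177  0.1252] [1.800e+02 4.000e-02 8.992e+01]
[ 0.6169 -0.0174  0.1251] [1.7999e+02 3.0000e-02 8.9930e+01]
[ 0.617  -0.0169  0.1251] [1.7999e+02 2.0000e-02 8.9970e+01]
[ 0.6171 -0.0166  0.1251] [1.7999e+02 2.0000e-02 9.0000e+01]
[ 0.6172 -0.0162  0.125 ] [1.7999e+02 1.0000e-02 9.0020e+01]
[ 0.6173 -0.0159  0.125 ] [1.7999e+02 1.0000e-02 9.0050e+01]
slide [-0.0011  0.0024  0.0499] angular [0. 0. 0.] per row [-0.0011  0.0024  0.0499] [0. 0. 0.]
```

{"method": "step_arm", "body": {
  "rows": [
    {"angular": [0,0,0],"slide": [0,0,0],"jaw": 0.2},
    {"angular": [0,0,0],"slide": [0,0,0],"jaw": 0.2},
    {"angular": [0,0,0],"slide": [0,0,0],"jaw": 0.2},
    {"angular": [0,0,0],"slide": [0,0,0],"jaw": 0.2},
    {"angular": [0,0,0],"slide": [0,0,0],"jaw": 0.2},
    {"angular": [0,0,0],"slide": [0,0,0],"jaw": 0.2}
  ]
}}

```text
time_s: 21.38
tool_pos: [0.6175, -0.0154, 0.1249]
tool_rot: [180.0, 0.0, 90.1]
force: [0.1, -1.2, -0.1]
grip_width: 0.0316
grasp_force: 50.0
```

```bash
python3 - <<'E'
from al import *
o=env.get_obs();T=o["tool_pos"];print(T,o["joint_velocities"].round(2))
go((.6185,-.0163,.095))
G={n:cv2.GaussianBlur(env.read_camera(n).astype(np.float32).mean(2),(3,3),0) for n in("side","scene")}
print(env.get_obs()["tool_pos"])
from scipy.optimize import least_squares
A=[];b=[]
for n in G:
    i=env.camera_info(n);u=i["R"][2]/-i["R"][2,2]
    L=fit(G[n],i,T[0],T[1],T[2]-.0045,.048,-1)[0]
    for r,z,s in((.038,.062,-1),(.046,.061,1)):
        p=fit(G[n],i,.618,-.018,z,r,s)[0]-L+T[:2]*1e3;print(n,p)
        A+=[[1,0,u[0]],[0,1,u[1]]];b+=list(p)
print(np.linalg.lstsq(np.array(A),np.array(b),rcond=None)[:2])
E
```

```text
[ 0.6174506  -0.01538902  0.1248748 ] [ 0.02  0.04 -0.01 -0.   -0.01  0.07  0.1 ]
slide [-0.0018  0.0021  0.0598] angular [0. 0. 0.] per row [-0.0018  0.0021  0.0598] [0. 0. 0.]
[ 0.61741873 -0.01540264  0.12486809]
side [614.56060007 -24.04902087]
side [615.08060007 -23.79902087]
scene [612.96060007 -11.03902087]
scene [615.03060007 -13.40902087]
(array([619.18303148, -16.08475704,  -4.52797347]), array([5.12045769]))
```

{"method": "step_arm", "body": {
  "rows": [
    {"angular": [0,0,0],"slide": [-0.0016,0.0026,0],"jaw": 0.2},
    {"angular": [0,0,0],"slide": [0,0,0.02],"jaw": 0.2},
    {"angular": [0,0,0],"slide": [0,0,0.02],"jaw": 0.2},
    {"angular": [0,0,0],"slide": [0,0,0.02],"jaw": 0.2},
    {"angular": [0,0,0],"slide": [0,0,0.01],"jaw": 0.2},
    {"angular": [0,0,0],"slide": [0,0,0.008],"jaw": 0.2},
    {"angular": [0,0,0],"slide": [0,0,0.004],"jaw": 0.2},
    {"angular": [0,0,0],"slide": [0,0,0],"jaw": 0.2},
    {"angular": [0,0,0],"slide": [0,0,0],"jaw": 0.2},
    {"angular": [0,0,0],"slide": [0,0,0],"jaw": 0.2}
  ]
}}

```text
time_s: 22.72
tool_pos: [0.6189, -0.0162, 0.0842]
tool_rot: [180.0, 0.0, 90.1]
force: [0.3, 0.3, -0.8]
grip_width: 0.0312
grasp_force: 50.0
```

```bash
python3 -c "
from h import *
o=env.get_obs();print(o['tool_pos'],o['tool_rot'],o['force'],o['wrist_torque'],o['time_s'])"
```

```text
[ 0.61889989 -0.0161956   0.08415561] [1.79968695e+02 8.78242561e-03 9.00961630e+01] [ 0.34371571  0.34124612 -0.76383902] [-0.06508495  0.0002787   0.00117429] 22.725
```

{"method": "step_arm", "body": {
  "rows": [
    {"angular": [0,0,0],"slide": [0,0,0.004],"jaw": 0.2},
    {"angular": [0,0,0],"slide": [0,0,0.004],"jaw": 0.2},
    {"angular": [0,0,0],"slide": [0,0,0],"jaw": 0.2},
    {"angular": [0,0,0],"slide": [0,0,0],"jaw": 0.2}
  ]
}}

```text
time_s: 23.22
tool_pos: [0.6193, -0.0161, 0.0802]
tool_rot: [179.9, 0.0, 90.1]
force: [1.2, 0.1, 0.9]
grip_width: 0.0312
grasp_force: 50.0
```

{"method": "step_arm", "body": {
  "rows": [
    {"angular": [0,0,0],"slide": [0,0,0.004],"jaw": 0.2},
    {"angular": [0,0,0],"slide": [0,0,0.004],"jaw": 0.2},
    {"angular": [0,0,0],"slide": [0,0,0],"jaw": 0.2},
    {"angular": [0,0,0],"slide": [0,0,0],"jaw": 0.2}
  ]
}}

```text
time_s: 23.72
tool_pos: [0.6202, -0.0162, 0.0772]
tool_rot: [179.8, -0.0, 90.1]
force: [1.8, -0.2, 4.6]
grip_width: 0.0312
grasp_force: 50.0
```

{"method": "step_arm", "body": {
  "rows": [
    {"angular": [0,0,0],"slide": [0,0.002,0.004],"jaw": 0.2},
    {"angular": [0,0,0],"slide": [0,0,0.004],"jaw": 0.2},
    {"angular": [0,0,0],"slide": [0,0,0.002],"jaw": 0.2},
    {"angular": [0,0,0],"slide": [0,0,0],"jaw": 0.2},
    {"angular": [0,0,0],"slide": [0,0,0],"jaw": 0.2}
  ]
}}

```text
time_s: 24.35
tool_pos: [0.6191, -0.0161, 0.0696]
tool_rot: [-179.9, 0.0, 90.1]
force: [3.6, -0.7, -9.0]
grip_width: 0.0312
grasp_force: 50.0
```

{"method": "step_arm", "body": {
  "rows": [
    {"angular": [0,0,0],"slide": [0,0,0.004],"jaw": 0.2},
    {"angular": [0,0,0],"slide": [0,0,0.004],"jaw": 0.2},
    {"angular": [0,0,0],"slide": [0,0,0],"jaw": 0.2},
    {"angular": [0,0,0],"slide": [0,0,0],"jaw": 0.2}
  ]
}}

```text
time_s: 24.85
tool_pos: [0.6197, -0.0162, 0.0676]
tool_rot: [180.0, -0.0, 90.1]
force: [-1.9, 0.7, 4.1]
grip_width: 0.0309
grasp_force: 50.0
```

{"method": "step_arm", "body": {
  "rows": [
    {"angular": [0,0,0],"slide": [0,0,0.003],"jaw": 0.2},
    {"angular": [0,0,0],"slide": [0,0,0.003],"jaw": 0.2},
    {"angular": [0,0,0],"slide": [0,0,0],"jaw": 0.2},
    {"angular": [0,0,0],"slide": [0,0,0],"jaw": 0.2},
    {"angular": [0,0,0],"slide": [0,0,0],"jaw": 0.2},
    {"angular": [0,0,0],"slide": [0,0,0],"jaw": 0.2},
    {"angular": [0,0,0],"slide": [0,0,0],"jaw": 0.2},
    {"angular": [0,0,0],"slide": [0,0,0],"jaw": 0.2}
  ]
}}

```text
time_s: 25.85
tool_pos: [0.6197, -0.0162, 0.0656]
tool_rot: [-180.0, -0.0, 90.1]
force: [-4.7, 1.4, 11.8]
grip_width: 0.031
grasp_force: 50.0
```

```bash
python3 - <<'E'
from h import *
o=env.get_obs();print(o['tool_pos'],o['tool_rot'],o['force'],o['time_s'])
a=env.read_camera('side')[:,:,::-1];b=env.read_camera('scene')[:,:,::-1]
c=np.zeros((480,800,3),np.uint8);c[:,:400]=cv2.resize(a[190:350,280:413],(400,480));c[:,400:]=cv2.resize(b[180:340,240:373],(400,480))
cv2.imwrite('pics/c6.png',c);print(env.get_obs()['force'])
E
```

```text
[ 0.6196944  -0.01615369  0.0656151 ] [-1.79999221e+02 -3.94747320e-02  9.00935130e+01] [-4.6954669   1.43482973 11.8061791 ] 25.85
[-4.69204395  0.24421277 11.40810185]
```

View pics/c6.png

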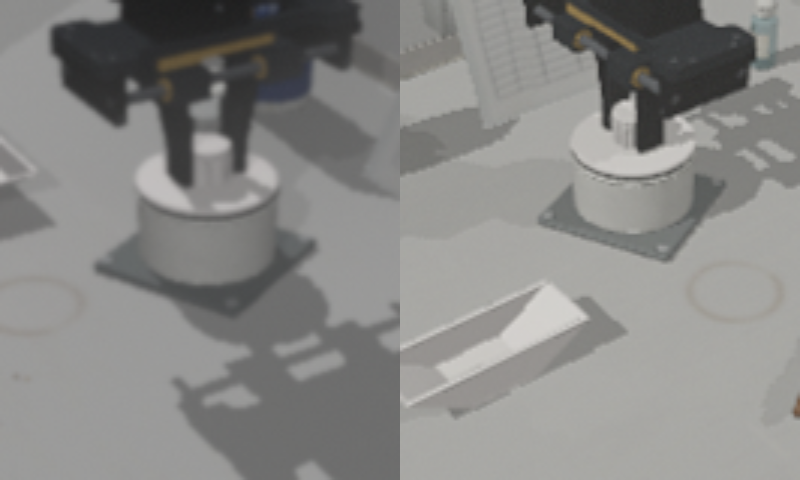

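The lid sits level on the ring and the empty cup stands upright. One small nudge will relieve the −4.7 N side load.

{"method": "step_arm", "body": {
  "rows": [
    {"angular": [0,0,0],"slide": [0,-0.001,0],"jaw": 0.2},
    {"angular": [0,0,0],"slide": [0,-0.0005,0],"jaw": 0.2},
    {"angular": [0,0,0],"slide": [0,0,0],"jaw": 0.2},
    {"angular": [0,0,0],"slide": [0,0,0],"jaw": 0.2},
    {"angular": [0,0,0],"slide": [0,0,0],"jaw": 0.2},
    {"angular": [0,0,0],"slide": [0,0,0],"jaw": 0.2},
    {"angular": [0,0,0],"slide": [0,0,0],"jaw": 0.2}
  ]
}}

```text
time_s: 26.82
tool_pos: [0.6197, -0.0162, 0.0658]
tool_rot: [179.9, -0.0, 90.1]
force: [-3.8, 0.1, 11.0]
grip_width: 0.0312
grasp_force: 50.0
```

```bash
python3 -c "
from cell import env
print(env.sign_off())"
```

```text
the job is handed in; nothing more can be done
None
```

I handed in the job at 26.8 s: all six pellets went into the pot, the empty cup stands upright on the bench, and the lid clicked on and is still pressed down at about 11 N; sign-off returned no verdict.

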